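# Secure a tube rack on the shaker with its snap-hook bar

## Task

Get the green tube rack on the orbital shaker ready for a run. First, with the bar still swung open, slide the rack back between its guides until it is fully against the back stop; then swing the steel bar across in front of it and push the snap hook onto the ring until the brass gate flicks shut behind the ring. Keep the rack upright, leave the other things on the bench where they are, and let go.

Things in the scene. Friction and masses are not known exactly. Their poses are not given: they have to be found in the camera images.
- shaker: orbital shaker, cream housing, dark front panel, steel platform on top; fixed. Origin on the bench under it; +x away from its front panel (to its back), +y to the left seen from its front, z up. In this frame the platform's top is at z 92 mm, x -140 to +100, y -155 to +155 mm. On it two aluminium side guides, 14 mm high, inner faces at y +102.5 and -72.5 mm, x -100 to +34 mm
- rack_center (a point): centre of the green tube rack (half-way up its 45 mm high body), loose on the platform between the guides: 90 mm front to back (its own x), 170 mm wide (its own y); orange and blue tube caps stand up to 62 mm above its foot. Mass 0.3 to 0.5 kg. At the start it stands 25 to 45 mm short of the back stop
- rack_home (a point): point of the shaker where the rack's centre is when the rack is fully against the aluminium back stop (34 mm high, face 45 mm behind this point); axes as the shaker's. The rack slides to it along the shaker's +x between the side guides
- bar_hinge (a point): vertical hinge axis of the steel bar at the bar's mid-height (128 mm above the bench, 36 mm above the platform), on a post at the left front of the platform; fixed to the shaker, axes as the shaker's. The bar is 8 mm thick, 14 mm high, its mid-line runs through this point, and the snap hook is its end, 203 to 247 mm from the hinge
- bar (a joint): angle of the steel bar about its hinge, rad: 0 = fully across (along the shaker's -y, at its stop, 4 mm clear of a rack that is home), grows as it opens to the front (1.57 = along the shaker's -x); stays where left. With the hook on the ring it can play from 0 to 0.07. The ring meets the gate at about 0.125 and the gate flicks shut behind it at about 0.02, so push it to its stop
- hook_pad (a point): centre of the outer face of the black push pad on the back of the hook, 225 mm along the bar from the hinge and 18 mm in front of the bar's mid-line; 44 mm long along the bar, 18 mm high, centre 128 mm above the bench. Moves and turns with the bar: its +x is the push direction (square to the bar, towards the hook's mouth), +y points along the bar to the hinge
- ring_limb (a point): the front limb of the upright steel ring (an eyebolt ring of 50 mm outer diameter, 7 mm wire, standing in the shaker's x-z plane at the right of the platform, 230 mm from the hinge). This point is the centre of the wire at 128 mm above the bench; the hook goes onto this limb from the front
- gate (a joint): angle of the brass sprung gate across the hook's mouth, rad: 0 = shut, up to about 0.8 as the ring pushes it inward; its spring shuts it behind the ring. Pushing the hook on takes 5 to 10 N at the pad
- spare_rack: yellow tube rack with few tubes, 90 x 170 x 62 mm, standing on the bench; leave alone. Origin under its centre
- wire_rack: green wire rack with 50 ml tubes, 105 x 200 mm, 114 mm high, on the bench; leave alone. Origin under its centre
- bottle: reagent bottle with blue cap, 76 mm diameter, 152 mm high; leave alone. Origin under its centre
- tip_box: yellow pipette-tip box, 85 x 122 x 65 mm; leave alone. Origin under its centre
- pipette: hand pipette lying on the bench, 240 mm long, 26 mm thick; leave alone. Origin under it, x along it towards its nose
- beaker: glass beaker, 68 mm diameter, 85 mm high; leave alone. Origin under its centre
Mind the look-alikes: they are no part of the job. What is shaped like the part that bears rack_center but pink or red is not meant.

How it is judged:
On the way, in this order (a step that is already met when the one before it is completed fails the run):
1. the rack is slid fully back (within 6 mm of the back stop) while the bar is still open (over 0.5 rad) (x of rack_center in the frame of rack_home above -0.006 m and value of joint bar above 0.5 rad), for 0.2 s.
2. the hook is on the ring and the gate has flicked shut behind it (value of joint bar below 0.09 rad and value of joint gate below 0.12 rad), for 0.2 s.
At the end, for the whole second after the job is handed in: The hook holds the ring (bar joint under 0.09 rad) with the gate shut behind it (gate joint under 0.12 rad); the rack stands upright and flat on the platform, within 8 mm of the back stop, at rest (all of step 2 and x of rack_center in the frame of rack_home above -0.008 m and z of rack_center in the frame of rack_home below 0.006 m and angle between rack_center's own z axis and vertical below 0.1 rad and linear speed of rack below 0.02 m/s); the robot touches nothing.
It fails at once if the tube rack is tipped by more than about 20 degrees (angle between rack_center's own z axis and vertical above 0.35 rad).
It fails at once if a bystander on the bench is moved by more than 40 mm (distance of any of spare_rack, wire_rack, bottle, tip_box, pipette, beaker from where it was at the start of the episode above 0.04 m).
It also fails if it takes over 54 s, if anything falls off the work surface, if the arm or the gripper's body presses on something with over 40 N, if the wrist force passes 120 N, or if a joint passes its speed limit or range.

## Robot

A 6-joint arm with a two-finger parallel gripper is mounted at the origin on the work surface. World frame = base frame: x ahead of the robot, y to its left, z up, the work surface at z = 0. Lengths are in m, angles in rad, forces in N, time in s.
With the tool pointing down it reaches from about 0.35 to 0.85 m from the base axis. Payload 8.1 kg.
Tool frame: the origin (TCP) lies at the very end of the fingers, on their centre line; the grasp point (between the pads) lies 19 mm behind it (robot.grasp_offset is the distance from the TCP to the grasp point, in m); z points along the fingers, x is the direction in which the jaws open and shut, and the axes are right-handed (so a half turn about z gives the same grasp; the last joint's range is limited). The gripper opens to 93 mm and grips with 3 to 60 N. Pads are 15 mm wide; open, the fingers measure 128 mm over their backs; the gripper's body (75 mm by 188 mm) begins 65 mm behind the grasp point.
Start: joints at [-1.369, 0.13, 1.488, -0, 1.523, -0.085], TCP at [0.17, -0.575, 0.196] pointing down, gripper open.
Joint ranges: [-2.96, 2.96], [-0.89, 2.26], [0.02, 2.5], [-1.34, 4.48], [0, 2.73], [-2.66, 2.66]. Speed limits (rad/s): [2.39, 2.39, 2.79, 3.14, 3.14, 3.14].

## Interface

Orientations are given as a rotation vector (axis times angle).
In Python, from workcell import robot gives the robot as it stands. The module is installed in compiled form; this text tells all that it offers.
- The arm moves only by the tool arm_command, never from a script. Its argument "series" is text: rows parted by semicolons, each of 5 numbers parted by spaces: the opening, from 0 (shut) to 1 (fully open), then the shift along the tool's x, y, z in mm, then the turn about the tool's z in degrees. In form: claw tx ty tz turn; .... A call has 1 to 5 rows; each row shifts and turns the commanded pose from where the row before left it, along the tool's axes as they then stand; what a row does not reach is not made up. A row lasts 1/10 s, in which the tool goes at most 50 mm and 8.59 degrees, less where a joint would pass 70% of its speed; a pose out of reach is approached as far as the arm can. A call is refused whole if a number of a shift passes 50 or a number of a turn 8.59, either way. A call with a gripper value outside its range is refused whole. The fingers move at their own pace and stop on an object; "newtons" is the grip in N (left out, the last holds). Time passes only in rows, so rows that do not move let the fingers close. It gives the time, the measured TCP pose, the force and the opening at its end, in the units of the state.
- robot.observe(): the state, without advancing time (a new reading comes with each control period).
- robot.snapshot(name): name is "side" or "top" or "wrist"; returns a dict with "frame" (384x512x3 uint8, blue, green, red), "camera_matrix" (3x3 intrinsics, pixels), "R" (3x3) and "t" (3): a world point X has camera coordinates R X + t; the wrist camera has in their place "T_tool_cam" (4x4, takes a point from camera to tool coordinates, whose origin is the TCP and whose axes are the tool frame's). Camera axes: x right, y down, z forward; pixel columns grow to the right and rows downward; lengths in m; the calibration is good to about 2 mm. A picture is of the moment at which its call begins: read the wrist's pose just before it. There is no depth.
- robot.sign_off(): hands the job in, once; it reports no verdict.
The state is a dict: "t": time; "joint_positions": joint angles; "qd": joint speeds; "tau": joint torques, N m; "position": TCP position; "orientation": TCP orientation; "ft_force": force on the tool from outside, world axes, zero at the start; "ft_torque": the same for the moment, N m; "gripper_width": finger opening in m.
Only numpy, scipy, OpenCV 4.12 (cv2) and the standard library are available. Lean on these libraries where they do the work, as an engineer would, in place of code of your own. Each camera call takes 0.05 s, during which the arm holds its last target.

## Working session

There is one attempt and no reset: what is moved stays moved. The work goes in short steps, Python scripts to look and compute and a tool call to move; the robot and the scene stay as the last step left them, time stands still between calls to the robot, and variables do not carry over. Pictures are saved under pics/ and viewed, and the job is handed in when it is done.

Besides the shell and the picture viewer there is one more tool, called as name(argument=value, ...) on one line, values as JSON. arm_command: Moves the arm, as the interface text tells. Its arguments: {"type":"object","properties":{"series":{"type":"string"},"newtons":{"type":"number"}},"required":["series"]}

```bash
mkdir -p pics
python3 - <<'E'
from workcell import robot
import cv2,pickle
s=robot.observe(); print(s)
d={}
for n in("side","top","wrist"):
    p=robot.snapshot(n); d[n]=p; cv2.imwrite(f"pics/{n}0.png",p["frame"])
pickle.dump(d,open("s0.pkl","wb"))
for n in d: print(n,{k:v.tolist() if hasattr(v,'tolist') else v for k,v in d[n].items() if k!="frame"})
E
```

```text
{'t': 0.0, 'joint_positions': array([-1.36940402e+00,  1.31182433e-01,  1.48929712e+00, -1.17822233e-05,
        1.52296662e+00, -8.54269304e-02]), 'qd': array([ 6.71105050e-04, -9.41075768e-04,  2.07859189e-03, -2.13813193e-03,
       -2.34316786e-03, -2.88151491e-05]), 'tau': array([ 6.90280995e-04, -5.59847617e+01, -4.91758275e+01,  7.70951039e-02,
        3.55733733e-02, -1.40469292e-04]), 'position': array([ 0.16962005, -0.57488598,  0.19476497]), 'orientation': array([-2.51514224e+00,  1.88041803e+00,  2.18602628e-03]), 'ft_force': array([-0.69194885,  0.82992459, -0.85905909]), 'ft_torque': array([-0.02363965, -0.00082869,  0.03307799]), 'gripper_width': 0.0928399106411506}
side {'camera_matrix': [[393.8950206168892, 0.0, 259.52731013911784], [0.0, 393.8950206168892, 196.13552977812935], [0.0, 0.0, 1.0]], 'R': [[-0.7772692823715031, -0.6290183407980053, -0.013725509878065261], [-0.4231312237984978, 0.538753550376287, -0.7284947353301402], [0.4656312168749793, -0.5604288883495121, -0.6849138858096366]], 't': [0.3820685739772294, 0.2676192048599929, 0.9996913502818529]}
top {'camera_matrix': [[442.01767184866503, 0.0, 252.64171957483873], [0.0, 442.01767184866503, 186.27527789235398], [0.0, 0.0, 1.0]], 'R': [[-0.007113702067061572, -0.9999704735222923, 0.002906428478994056], [-0.9978728582051488, 0.0069103711917055735, -0.06482287888916852], [0.06480088039824806, -0.0033613767410493904, -0.9978925528562766]], 't': [0.003958257290309364, 0.481834914645709, 1.6359309826850428]}
wrist {'camera_matrix': [[329.0072429319114, 0.0, 261.4357015920805], [0.0, 329.0072429319114, 190.11935167566344], [0.0, 0.0, 1.0]], 'T_tool_cam': [[0.9999991421800747, -0.000563582558035843, 0.001182376342101917, -0.00012550085222839957], [0.00021041897357486906, 0.9600962804489351, 0.2796696050556326, -0.07644963497562719], [-0.0012928120395649962, -0.27966911635505676, 0.9600955754476799, -0.1893888759823605], [0.0, 0.0, 0.0, 1.0]]}
```

View pics/side0.png

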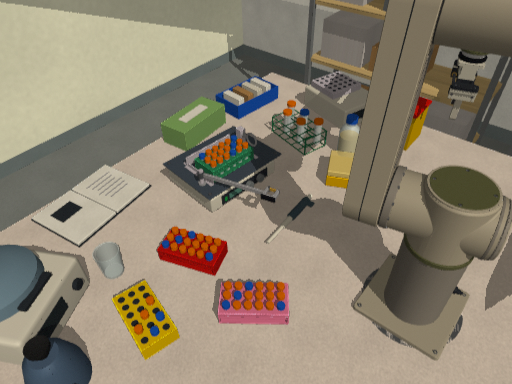

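View pics/top0.png

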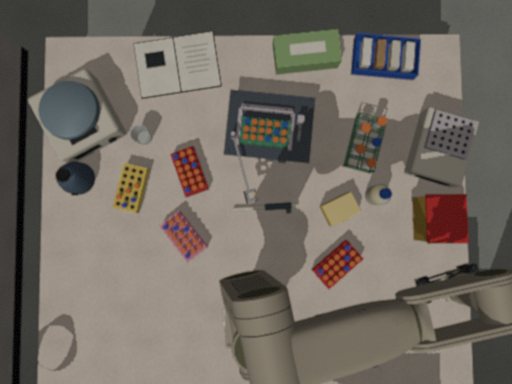

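View pics/wrist0.png

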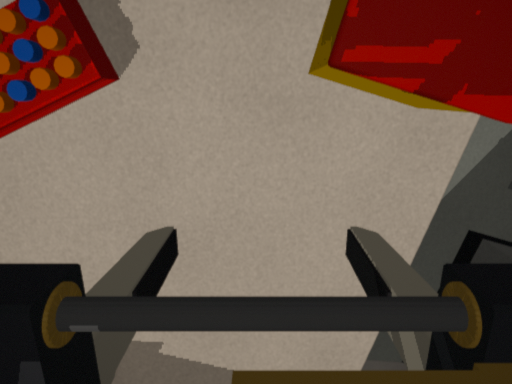

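```bash
python3 - <<'E'
import cv2,pickle
d=pickle.load(open("s0.pkl","rb"))
f=d["top"]["frame"][80:225,215:330]; cv2.imwrite("pics/topz.png",cv2.resize(f,None,fx=5,fy=4.1379*0+5,interpolation=cv2.INTER_CUBIC)[:725,:])
f=d["side"]["frame"][120:220,150:290]; cv2.imwrite("pics/sidez.png",cv2.resize(f,None,fx=5.7,fy=5.7,interpolation=cv2.INTER_CUBIC))
E
python3 -c "
import cv2
a=cv2.imread('pics/topz.png');print(a.shape)
cv2.imwrite('pics/topz1.png',a[:600])"
```

```text
(725, 575, 3)
```

View pics/topz1.png

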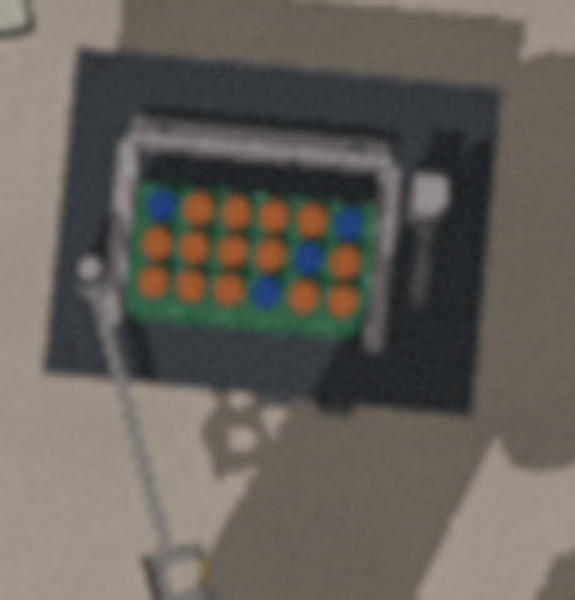

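View pics/sidez.png

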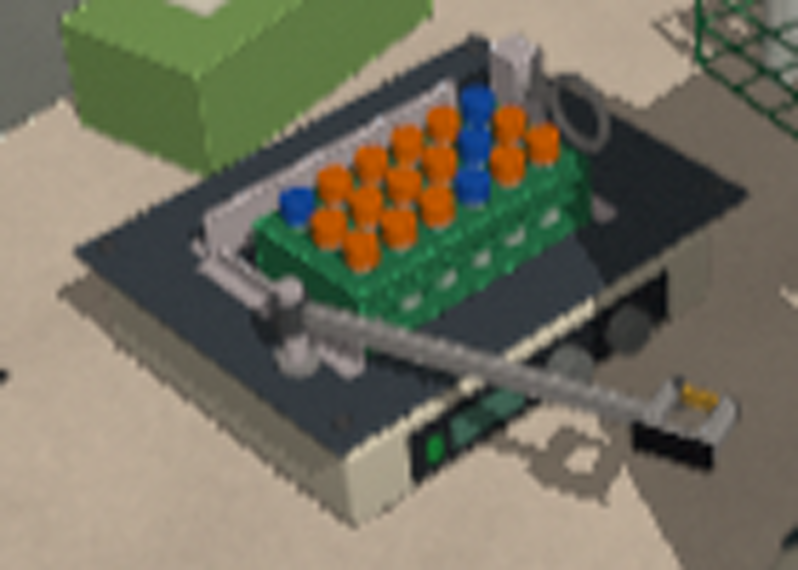

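```bash
cat > h.py <<'E'
import numpy as np,pickle,cv2
from scipy.optimize import least_squares
d=pickle.load(open("s0.pkl","rb"))
def proj(c,X):
    c=d[c]; X=np.atleast_2d(X); p=(c["R"]@X.T).T+c["t"]; q=(c["camera_matrix"]@p.T).T; return q[:,:2]/q[:,2:]
def unproj(c,uv,z):
    c=d[c]; r=c["R"].T@np.linalg.solve(c["camera_matrix"],[uv[0],uv[1],1]); o=-c["R"].T@c["t"]; return o+r*(z-o[2])/r[2]
T=lambda u,v:np.array([(u+.5)/5-.5+215,(v+.5)/5-.5+80])
S=lambda u,v:np.array([(u+.5)/5.7-.5+150,(v+.5)/5.7-.5+120])
def tri(t,s):
    f=lambda X:np.r_[proj("top",X)[0]-t,proj("side",X)[0]-s]
    r=least_squares(f,[.7,0,.1]); return r.x,r.fun
def w(P,L):
    x,y,a=P;L=np.atleast_2d(L);c,s=np.cos(a),np.sin(a)
    return np.c_[x+c*L[:,0]-s*L[:,1],y+s*L[:,0]+c*L[:,1],L[:,2]]
def loc(P,X):
    x,y,a=P;c,s=np.cos(a),np.sin(a);dx,dy=X[0]-x,X[1]-y
    return np.array([c*dx+s*dy,-s*dx+c*dy,X[2]])
E
python3 - <<'E'
from h import *
C=np.array([[.1,.155,.092],[.1,-.155,.092],[-.14,-.155,.092],[-.14,.155,.092]])
t=np.array([T(80,50),T(500,90),T(470,412),T(45,372)]); s=np.array([S(75,252),S(475,38),S(747,192),S(350,458)])
for use in("top","side","both"):
    def f(P):
        X=w(P,C);r=[]
        if use!="side": r+=list((proj("top",X)-t).ravel())
        if use!="top": r+=list((proj("side",X)-s).ravel())
        return r
    r=least_squares(f,[.6,0,0]); print(use,r.x.round(4),np.round(r.fun,1)); 
P=r.x; np.save("P.npy",P)
# hinge post top
for nm,tt,ss in [("post top",T(90,266),S(288,290)),("ring post top",T(430,190),S(515,45)),("pad/gate",T(207,572),S(700,398)),]:
    X,e=tri(tt,ss); print(nm,X.round(4),loc(P,X).round(4),e.round(1))
# rack front edge at top z=.137, left/right
for z in (.137,):
  for uv in [(125,318),(358,338)]: print("rack front",loc(P,unproj("top",T(*uv),z)).round(4))
for uv in [(140,183),(375,205)]: print("rack back",loc(P,unproj("top",T(*uv),.137)).round(4))
for uv in [(135,140),(390,165)]: print("stop front top",loc(P,unproj("top",T(*uv),.126)).round(4))
E
```

```text
top [ 0.7149 -0.0629 -0.1046] [-0.8 -0.8  0.6 -0.5  0.7  0.8 -0.5  0.4]
side [ 0.7111 -0.0595 -0.0948] [-0.5  0.6 -0.2 -0.6  1.2 -0.2 -0.5 -0.1]
both [ 0.7136 -0.0618 -0.1   ] [-1.2 -0.3  0.2 -0.4  0.6  1.  -0.7  1.  -0.4 -0.2 -0.  -1.1  1.  -0.6
 -0.9 -0.9]
post top [0.6607 0.0693 0.1398] [-0.0657  0.1252  0.1398] [ 0.  0. -0. -0.]
ring post top [ 0.7105 -0.1678  0.1473] [ 0.0076 -0.1058  0.1473] [ 0.2  0.2 -0.2 -0. ]
pad/gate [ 0.4487 -0.0098  0.1258] [-0.2687  0.0253  0.1258] [-0.2 -0.3  0.3  0. ]
rack front [-0.0992  0.0977  0.137 ]
rack front [-0.098  -0.0651  0.137 ]
rack back [-0.0034  0.0963  0.137 ]
rack back [-0.0036 -0.0687  0.137 ]
stop front top [0.0293 0.1032 0.126 ]
stop front top [ 0.0283 -0.0775  0.126 ]
```

```bash
cat >> h.py <<'E'
P=np.load("P.npy") if __import__("os").path.exists("P.npy") else None
from scipy.spatial.transform import Rotation as Rn
def yaw(s): 
    m=Rn.from_rotvec(s["orientation"]).as_matrix(); return np.degrees(np.arctan2(m[1,0],m[0,0])),m
def plan(s,lxy,z,relyaw,n,claw,P=None,world=False):
    """target local shaker xy, tool-x direction = relyaw deg in shaker frame"""
    P=np.load("P.npy") if P is None else P
    tgt=w(P,[lxy[0],lxy[1],z])[0]; y0,m=yaw(s); y1=relyaw+np.degrees(P[2])
    dy=(y1-y0+180)%360-180
    D=(tgt-s["position"])/n; out=[]
    for i in range(n):
        a=np.radians(y0+dy*i/n); x=np.array([np.cos(a),np.sin(a),0]);y=np.array([np.sin(a),-np.cos(a),0])
        out.append("%g %.1f %.1f %.1f %.2f"%(claw,1e3*D@x,1e3*D@y,-1e3*D[2],-dy/n))
    for i in range(0,n,5): print("; ".join(out[i:i+5]))
E
python3 - <<'E'
from h import *; from workcell import robot
s=robot.observe(); s["position"]=s["position"]+[0,0,.16]
print(yaw(s)[0]); plan(s,(-.15,.02),.33,90,20,1)
E
```

```text
-73.56571303986492
1 -20.7 -26.8 1.3 -7.89; 1 -16.8 -29.4 1.3 -7.89; 1 -12.6 -31.4 1.3 -7.89; 1 -8.2 -32.8 1.3 -7.89; 1 -3.6 -33.6 1.3 -7.89
1 1.1 -33.8 1.3 -7.89; 1 5.7 -33.3 1.3 -7.89; 1 10.2 -32.2 1.3 -7.89; 1 14.5 -30.5 1.3 -7.89; 1 18.6 -28.3 1.3 -7.89
1 22.3 -25.4 1.3 -7.89; 1 25.6 -22.1 1.3 -7.89; 1 28.4 -18.4 1.3 -7.89; 1 30.6 -14.3 1.3 -7.89; 1 32.3 -10.0 1.3 -7.89
1 33.4 -5.5 1.3 -7.89; 1 33.8 -0.8 1.3 -7.89; 1 33.6 3.8 1.3 -7.89; 1 32.8 8.4 1.3 -7.89; 1 31.3 12.8 1.3 -7.89
```

arm_command(series="1 0 0 -40 0; 1 0 0 -40 0; 1 0 0 -40 0; 1 0 0 -40 0")

```text
t: 0.55
position: [0.1697, -0.5751, 0.357]
orientation: [-2.516, 1.881, 0.001]
ft_force: [-0.1, -0.7, 0.6]
gripper_width: 0.0931
```

arm_command(series="1 -21 -27 1 -8; 1 -17 -29 1 -8; 1 -13 -31 1 -8; 1 -8 -33 1 -8; 1 -4 -34 1 -8")

```text
t: 1.05
position: [0.2683, -0.4358, 0.3504]
orientation: [-3.01, 0.899, 0.0]
ft_force: [-0.9, -1.1, -0.1]
gripper_width: 0.0928
```

arm_command(series="1 1 -34 1 -8; 1 6 -33 1 -8; 1 10 -32 1 -8; 1 15 -31 1 -8; 1 19 -28 1 -8")

```text
t: 1.55
position: [0.3665, -0.2977, 0.3456]
orientation: [-3.136, -0.185, 0.0]
ft_force: [1.2, -0.2, 0.4]
gripper_width: 0.0931
```

arm_command(series="1 22 -25 1 -8; 1 26 -22 1 -8; 1 28 -18 1 -8; 1 31 -14 1 -8; 1 32 -10 1 -8")

```text
t: 2.05
position: [0.4627, -0.1598, 0.3405]
orientation: [-2.883, -1.247, 0.0]
ft_force: [0.8, -0.5, -0.2]
gripper_width: 0.0927
```

arm_command(series="1 33 -6 1 -8; 1 34 -1 1 -8; 1 34 4 1 -8; 1 33 8 1 -8; 1 31 13 1 -6")

```text
t: 2.55
position: [0.5569, -0.019, 0.3355]
orientation: [-2.32, -2.117, 0.0]
ft_force: [1.1, 0.2, -0.1]
gripper_width: 0.0931
```

Run:
```python
from h import *; from workcell import robot
s=robot.observe(); print(s["t"],s["position"],yaw(s)[0],loc(P,s["position"]),s["joint_positions"])
p=robot.snapshot("wrist"); pickle.dump((s,p),open("w1.pkl","wb")); cv2.imwrite("pics/w1.png",cv2.resize(p["frame"],None,fx=1.5,fy=1.5))
```

```text
2.55 [ 0.55686217 -0.01899517  0.33547639] 84.76178975942969 [-0.16017936  0.02696888  0.33547639] [-1.26116616e-01  8.67078218e-04  1.37180074e+00 -1.93717832e-06
  1.76939947e+00 -1.60548931e+00]
```

View pics/w1.png

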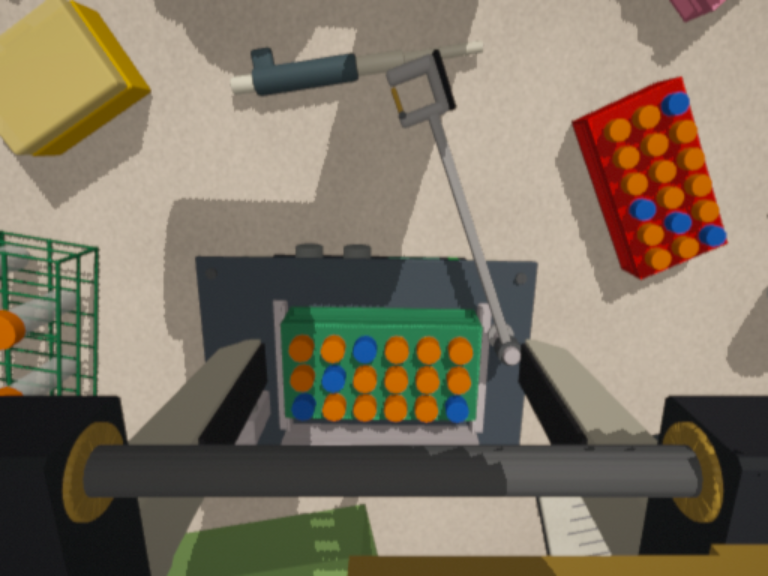

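```bash
cat >> h.py <<'E'
def wsetup(s,p):
    m=yaw(s)[1]; Tt=np.eye(4); Tt[:3,:3]=m; Tt[:3,3]=s["position"]; A=np.linalg.inv(Tt@p["T_tool_cam"])
    return dict(R=A[:3,:3],t=A[:3,3],camera_matrix=p["camera_matrix"])
E
python3 - <<'E'
from h import *
s,p=pickle.load(open("w1.pkl","rb")); d["w"]=wsetup(s,p)
W=lambda u,v:np.array([(u+.5)/1.5-.5,(v+.5)/1.5-.5])
for n,u,v,z in [("FR",197,257,.092),("FL",537,262,.092),("post top",511,355,.14),("pad end out",437,50,.137),("pad end in",455,107,.137),("rackFR top",287,308,.137),("rackFL top",480,310,.137),("rackBR top",284,421,.137),("rackBL",478,421,.137),("guideR front",281,301,.106),("stop R top",284,429,.126),("stop L top",478,430,.126)]:
    X=unproj("w",W(u,v),z); print(n,X.round(4),loc(P,X).round(4))
E
```

```text
FR [ 0.5609 -0.1967  0.092 ] [-0.1384 -0.1495  0.092 ]
FL [0.5934 0.1075 0.092 ] [-0.1364  0.1565  0.092 ]
post top [0.6598 0.0715 0.14  ] [-0.0668  0.1273  0.14  ]
pad end out [0.4179 0.0251 0.137 ] [-0.3029  0.0569  0.137 ]
pad end in [0.4576 0.0358 0.137 ] [-0.2644  0.0716  0.137 ]
rackFR top [ 0.6019 -0.1119  0.137 ] [-0.1061 -0.0609  0.137 ]
rackFL top [0.6182 0.0475 0.137 ] [-0.1058  0.0993  0.137 ]
rackBR top [ 0.7067 -0.1305  0.137 ] [ 1.00e-04 -6.90e-02  1.37e-01]
rackBL [0.7224 0.0413 0.137 ] [-0.0015  0.1035  0.137 ]
guideR front [ 0.6047 -0.1242  0.106 ] [-0.102  -0.0729  0.106 ]
stop R top [ 0.7215 -0.1352  0.126 ] [ 0.0152 -0.0722  0.126 ]
stop L top [0.7387 0.0424 0.126 ] [0.0146 0.1062 0.126 ]
```

Run:
```python
from h import *; from workcell import robot
s=robot.observe(); plan(s,(-.142,.015),.108,90,8,.5)
```

```text
0.5 -2.0 2.1 28.3 0.12; 0.5 -2.0 2.1 28.3 0.12; 0.5 -2.0 2.1 28.3 0.12; 0.5 -2.0 2.1 28.3 0.12; 0.5 -2.0 2.1 28.3 0.12
0.5 -2.0 2.1 28.3 0.12; 0.5 -2.0 2.1 28.3 0.12; 0.5 -2.0 2.1 28.3 0.12
```

arm_command(series="0.5 -2 2 28 0.1; 0.5 -2 2 28 0.1; 0.5 -2 2 28 0.1; 0.5 -2 2 28 0.1; 0.5 -2 2 28 0.1")

```text
t: 3.1
position: [0.5651, -0.0314, 0.1944]
orientation: [-2.336, -2.1, 0.001]
ft_force: [-0.3, -0.6, -0.9]
gripper_width: 0.0575
```

arm_command(series="0.5 -2 2 28 0.1; 0.5 -2 2 28 0.1; 0.5 -2 2 28 0.1; 0.5 0 0 0 0")

```text
t: 3.5
position: [0.5671, -0.0377, 0.1068]
orientation: [-2.337, -2.09, 0.009]
ft_force: [-0.8, 0.7, 0.4]
gripper_width: 0.0464
```

Run:
```python
from h import *; from workcell import robot
s=robot.observe(); print(s["t"],s["position"],yaw(s)[0],loc(P,s["position"]),s["ft_force"])
p=robot.snapshot("side"); cv2.imwrite("pics/s1.png",cv2.resize(p["frame"][90:230,130:310],None,fx=4,fy=4))
```

```text
3.5 [ 0.56709204 -0.03768057  0.10675156] 83.60666269145905 [-0.14813574  0.00939771  0.10675156] [-0.77404931  0.69906287  0.36955209]
```

View pics/s1.png

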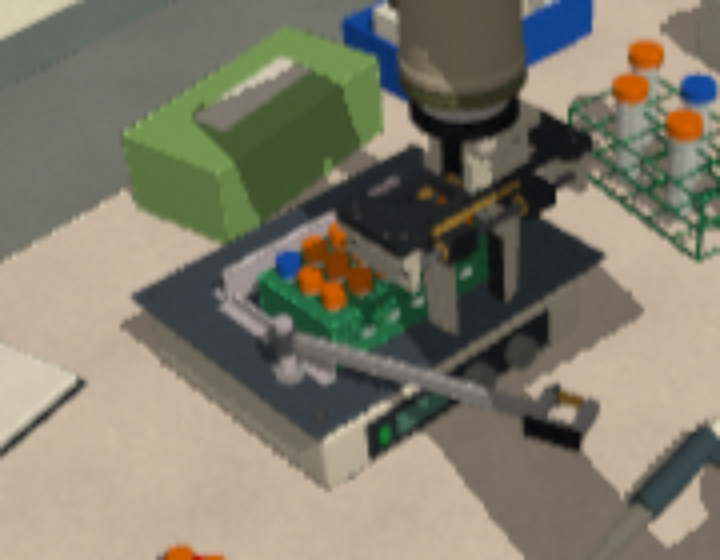

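arm_command(series="0.5 3 10 0 -0.6; 0.5 2 10 0 0; 0.5 0 8 0 0; 0.5 0 6 0 0; 0.5 0 6 0 0")

```text
t: 4.05
position: [0.612, -0.0372, 0.1123]
orientation: [2.33, 2.107, 0.001]
ft_force: [-1.2, 0.2, 0.7]
gripper_width: 0.0467
```

arm_command(series="0.5 0 6 0 0; 0.5 0 6 0 0; 0.5 0 6 0 0; 0.5 0 5 0 0; 0.5 0 5 0 0")

```text
t: 4.55
position: [0.638, -0.0399, 0.1119]
orientation: [-2.329, -2.105, 0.003]
ft_force: [-7.1, 1.1, 5.2]
gripper_width: 0.0462
```

Run:
```python
from h import *; from workcell import robot
s=robot.observe(); print(s["t"],s["position"],yaw(s)[0],loc(P,s["position"]),s["ft_force"])
p=robot.snapshot("side"); cv2.imwrite("pics/s2.png",cv2.resize(p["frame"][90:230,130:310],None,fx=4,fy=4))
```

```text
4.55 [ 0.63799324 -0.03988344  0.11188876] 84.23206479361707 [-0.07736868  0.01428186  0.11188876] [-7.06275465  1.05231376  5.22975373]
```

View pics/s2.png

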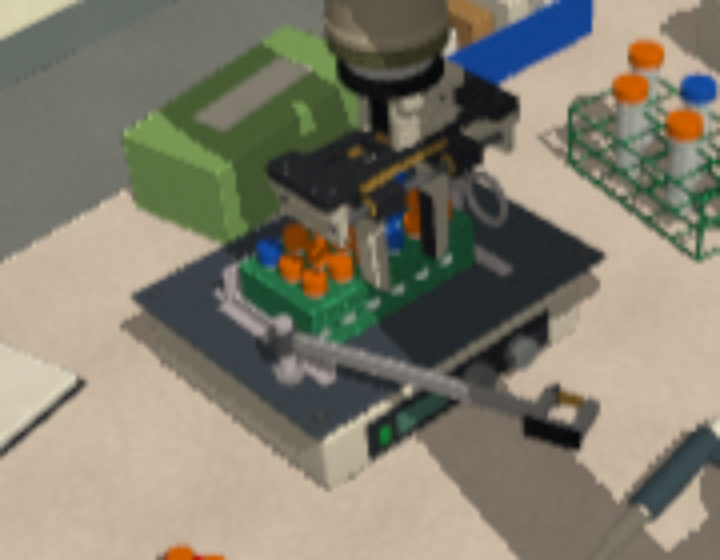

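arm_command(series="0.5 0 3 0 0; 0.5 0 2 0 0; 0.5 0 0 0 0")

```text
t: 4.9
position: [0.6432, -0.0404, 0.1118]
orientation: [-2.329, -2.106, 0.002]
ft_force: [-5.0, 0.3, 4.2]
gripper_width: 0.0464
```

arm_command(series="0.5 0 3 0 0; 0.5 0 3 0 0; 0.5 0 0 0 0")

```text
t: 5.2
position: [0.6475, -0.0403, 0.1116]
orientation: [-2.327, -2.104, 0.005]
ft_force: [-13.2, 3.7, 8.6]
gripper_width: 0.0464
```

arm_command(series="0.5 0 2 0 0; 0.5 0 2 0 0; 0.5 0 0 0 0")

```text
t: 5.5
position: [0.6479, -0.0402, 0.1114]
orientation: [-2.323, -2.1, 0.013]
ft_force: [-31.2, 4.2, 19.3]
gripper_width: 0.0464
```

arm_command(series="0.5 0 -4 0 0; 0.5 0 -4 0 0; 0.5 0 -20 0 0; 0.5 0 -30 0 0; 0.5 0 -20 -10 0")

```text
t: 6.0
position: [0.5739, -0.0334, 0.1199]
orientation: [-2.329, -2.105, 0.003]
ft_force: [-0.2, -0.1, -0.3]
gripper_width: 0.0462
```

Run:
```python
from h import *; from workcell import robot
s=robot.observe(); print(s["t"],s["position"],yaw(s)[0],loc(P,s["position"]),s["ft_force"])
p=robot.snapshot("side"); cv2.imwrite("pics/s3.png",cv2.resize(p["frame"][90:230,130:310],None,fx=4,fy=4,interpolation=cv2.INTER_CUBIC))
```

```text
6.0 [ 0.5738734  -0.03335447  0.11994359] 84.22976666103744 [-0.14181999  0.014379    0.11994359] [-0.15351067 -0.12914605 -0.33015972]
```

View pics/s3.png

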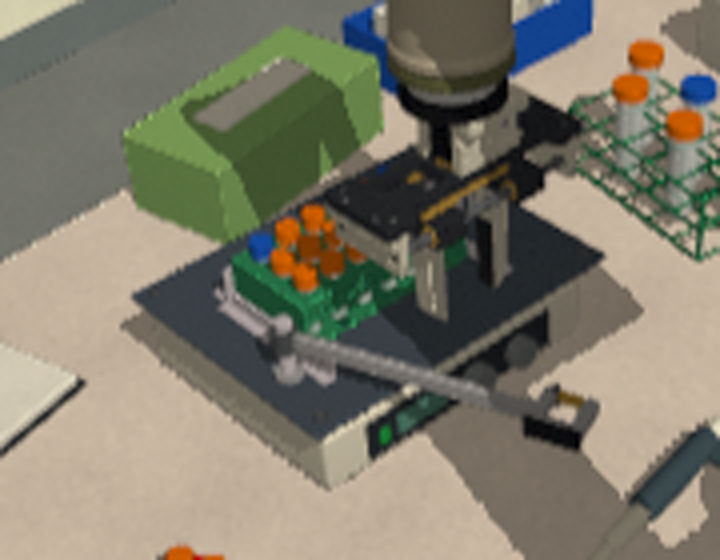

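arm_command(series="0 0 -10 -40 0; 0 0 -10 -40 0; 0 0 -10 -40 0")

```text
t: 6.35
position: [0.5461, -0.0307, 0.2431]
orientation: [2.33, 2.106, 0.0]
ft_force: [1.0, -0.5, 0.9]
gripper_width: 0.0272
```

Run:
```python
from h import *; from workcell import robot
s=robot.observe(); print(s["t"],s["position"],loc(P,s["position"]),s["gripper_width"])
plan(s,(-.298,.103),.2,20.8,10,0)
```

```text
6.35 [ 0.54611985 -0.03067498  0.24310692] [-0.16970239  0.01427528  0.24310692] 0.027231651404594923
0 8.9 -12.8 4.3 6.92; 0 7.3 -13.8 4.3 6.92; 0 5.5 -14.6 4.3 6.92; 0 3.7 -15.1 4.3 6.92; 0 1.9 -15.5 4.3 6.92
0 0.0 -15.6 4.3 6.92; 0 -1.9 -15.5 4.3 6.92; 0 -3.7 -15.1 4.3 6.92; 0 -5.5 -14.6 4.3 6.92; 0 -7.2 -13.8 4.3 6.92
```

arm_command(series="0 9 -13 3 7; 0 7 -14 3 7; 0 6 -15 3 7; 0 4 -15 3 7; 0 2 -15 3 7")

```text
t: 6.85
position: [0.4873, 0.0209, 0.2269]
orientation: [2.859, 1.301, 0.002]
ft_force: [-0.4, 0.9, -0.2]
gripper_width: 0.0005
```

arm_command(series="0 0 -16 3 7; 0 -2 -15 3 7; 0 -4 -15 3 7; 0 -5 -15 3 7; 0 -7 -14 3 6")

```text
t: 7.35
position: [0.4286, 0.0725, 0.212]
orientation: [3.115, 0.408, 0.002]
ft_force: [0.1, -0.1, 0.5]
gripper_width: 0.0004
```

Run:
```python
from h import *; from workcell import robot
s=robot.observe(); print(s["t"],s["position"],yaw(s)[0]-np.degrees(P[2]),loc(P,s["position"]),s["gripper_width"],s["joint_positions"])
p=robot.snapshot("wrist"); pickle.dump((s,p),open("w2.pkl","wb")); cv2.imwrite("pics/w2.png",cv2.resize(p["frame"],None,fx=1.5,fy=1.5))
```

```text
7.35 [0.42862444 0.07248786 0.21196774] 20.659762955552207 [-0.29690695  0.10519691  0.21196774] 0.0004069154040815216 [ 4.94863511e-02 -3.39841658e-01  1.89667264e+00 -8.20112065e-06
  1.58347718e+00 -2.11127015e-01]
```

View pics/w2.png

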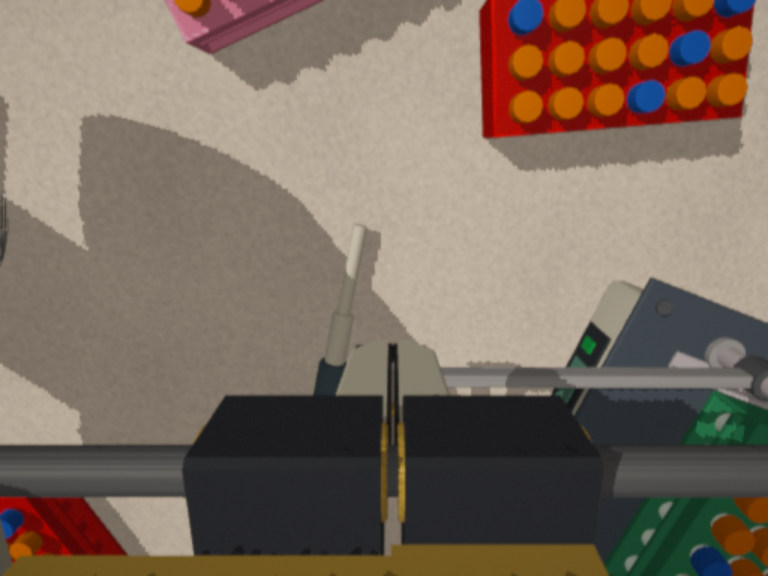

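arm_command(series="0 0 0 30 0; 0 0 0 30 0; 0 0 0 25 0; 0 0 0 11 0; 0 0 0 0 0")

```text
t: 7.9
position: [0.4276, 0.0719, 0.1145]
orientation: [-3.114, -0.418, 0.004]
ft_force: [-0.3, -0.4, 0.7]
gripper_width: 0.0003
```

```bash
cat >> h.py <<'E'
def arc(s,ths,gap=0,z=.116,hin=(-.066,.126),fl=.0075,R=.225):
    """rows from present pose through bar angles ths"""
    P=np.load("P.npy"); p=s["position"]; a=yaw(s)[0]; out=[]
    print("now",loc(P,p).round(4),"rel yaw",round(a-np.degrees(P[2]),2),"F",s["ft_force"].round(1))
    for th in ths:
        c,sn=np.cos(th),np.sin(th); u=np.array([-sn,-c]); n=np.array([c,-sn])
        q=np.array(hin)+R*u-(.018+fl+gap)*n; t=w(P,[*q,z])[0]; a1=90-np.degrees(th)+np.degrees(P[2])
        r=np.radians(a); D=t-p
        out.append("0 %.1f %.1f %.1f %.1f"%(1e3*(D@[np.cos(r),np.sin(r),0]),1e3*(D@[np.sin(r),-np.cos(r),0]),-1e3*D[2],-(a1-a)))
        p=t;a=a1
    for i in range(0,len(out),5): print("; ".join(out[i:i+5]))
E
python3 - <<'E'
from h import *; from workcell import robot
s=robot.observe(); print(s["t"],s["gripper_width"])
arc(s,[1.2]*1,gap=.002); arc(s,np.arange(1.2,.0,-.06))
E
```

```text
7.9 0.0002987711811801662
now [-0.2979  0.1045  0.1145] rel yaw 21.01 F [-0.3 -0.4  0.7]
0 -1.0 36.5 -1.5 -0.2
now [-0.2979  0.1045  0.1145] rel yaw 21.01 F [-0.3 -0.4  0.7]
0 -1.0 38.5 -1.5 -0.2; 0 -1.1 13.5 -0.0 -3.4; 0 -1.1 13.5 -0.0 -3.4; 0 -1.1 13.5 -0.0 -3.4; 0 -1.1 13.5 -0.0 -3.4
0 -1.1 13.5 -0.0 -3.4; 0 -1.1 13.5 -0.0 -3.4; 0 -1.1 13.5 -0.0 -3.4; 0 -1.1 13.5 -0.0 -3.4; 0 -1.1 13.5 -0.0 -3.4
0 -1.1 13.5 -0.0 -3.4; 0 -1.1 13.5 -0.0 -3.4; 0 -1.1 13.5 -0.0 -3.4; 0 -1.1 13.5 -0.0 -3.4; 0 -1.1 13.5 -0.0 -3.4
0 -1.1 13.5 -0.0 -3.4; 0 -1.1 13.5 -0.0 -3.4; 0 -1.1 13.5 -0.0 -3.4; 0 -1.1 13.5 -0.0 -3.4; 0 -1.1 13.5 -0.0 -3.4
```

arm_command(series="0 0 15 0 0; 0 0 10 -1 0; 0 -1 6 0 0; 0 0 5 0 0; 0 0 4 0 -1")

```text
t: 8.4
position: [0.4384, 0.0329, 0.1173]
orientation: [-3.11, -0.444, -0.001]
ft_force: [0.5, 0.2, -0.2]
gripper_width: 0.0008
```

Run:
```python
from h import *; from workcell import robot
s=robot.observe(); print(s["t"],s["gripper_width"])
arc(s,np.arange(1.14,.2,-.03))
p=robot.snapshot("side"); cv2.imwrite("pics/s4.png",cv2.resize(p["frame"][90:230,130:310],None,fx=4,fy=4,interpolation=cv2.INTER_CUBIC))
```

```text
8.4 0.0007559264437625326
now [-0.2832  0.0668  0.1173] rel yaw 21.97 F [ 0.5  0.2 -0.2]
0 -2.3 11.6 1.3 -2.7; 0 -0.7 6.8 -0.0 -1.7; 0 -0.7 6.8 -0.0 -1.7; 0 -0.7 6.8 -0.0 -1.7; 0 -0.7 6.8 -0.0 -1.7
0 -0.7 6.8 -0.0 -1.7; 0 -0.7 6.8 -0.0 -1.7; 0 -0.7 6.8 -0.0 -1.7; 0 -0.7 6.8 -0.0 -1.7; 0 -0.7 6.8 -0.0 -1.7
0 -0.7 6.8 -0.0 -1.7; 0 -0.7 6.8 -0.0 -1.7; 0 -0.7 6.8 -0.0 -1.7; 0 -0.7 6.8 -0.0 -1.7; 0 -0.7 6.8 -0.0 -1.7
0 -0.7 6.8 -0.0 -1.7; 0 -0.7 6.8 -0.0 -1.7; 0 -0.7 6.8 -0.0 -1.7; 0 -0.7 6.8 -0.0 -1.7; 0 -0.7 6.8 -0.0 -1.7
0 -0.7 6.8 -0.0 -1.7; 0 -0.7 6.8 -0.0 -1.7; 0 -0.7 6.8 -0.0 -1.7; 0 -0.7 6.8 -0.0 -1.7; 0 -0.7 6.8 -0.0 -1.7
0 -0.7 6.8 -0.0 -1.7; 0 -0.7 6.8 -0.0 -1.7; 0 -0.7 6.8 -0.0 -1.7; 0 -0.7 6.8 -0.0 -1.7; 0 -0.7 6.8 -0.0 -1.7
0 -0.7 6.8 -0.0 -1.7; 0 -0.7 6.8 -0.0 -1.7
```

View pics/s4.png

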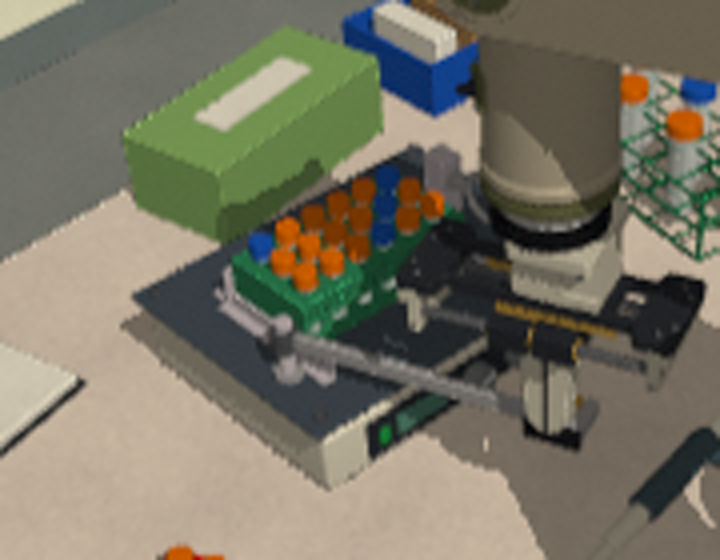

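Run:
```python
from h import *; from workcell import robot
s=robot.observe(); f=lambda X:((proj("side",X)[0]-[130,90])*4).round(0)
print("tcp",f(s["position"]),s["position"])
th=1.207;u=np.array([-np.sin(th),-np.cos(th)]);n=np.array([np.cos(th),-np.sin(th)]);h=np.array([-.066,.126])
for R in(.203,.247):
  for z in(.119,.137): print(R,z,f(w(P,[*(h+R*u-.018*n),z])[0]))
p=robot.snapshot("side"); cv2.imwrite("pics/s5.png",cv2.resize(p["frame"][160:215,235:300],None,fx=10,fy=10,interpolation=cv2.INTER_CUBIC))
print(-d["side"]["R"].T@d["side"]["t"])
```

```text
tcp [546. 445.] [0.43835385 0.03260051 0.11716676]
0.203 0.119 [520. 432.]
0.203 0.137 [520. 413.]
0.247 0.119 [578. 449.]
0.247 0.137 [578. 430.]
[-0.05527929  0.65640326  0.88490576]
```

View pics/s5.png

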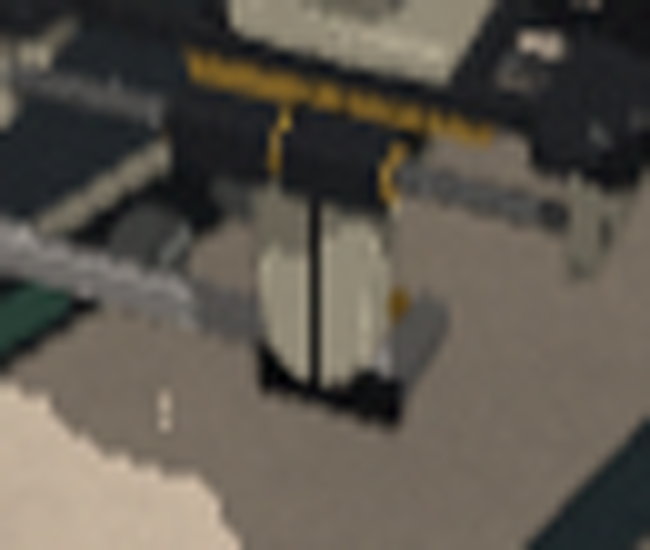

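arm_command(series="0 -2 6 2 -1.5; 0 -1 7 2 -2; 0 -1 7 0 -2; 0 -1 7 0 -2; 0 -1 7 0 -2")

```text
t: 9.0
position: [0.4452, -0.0006, 0.1143]
orientation: [3.062, 0.702, 0.004]
ft_force: [2.4, 1.3, 6.7]
gripper_width: 0.0003
```

Run:
```python
from h import *; from workcell import robot
s=robot.observe(); print(s["t"],s["gripper_width"])
arc(s,np.arange(1.0,.2,-.04),z=.114)
p=robot.snapshot("side"); cv2.imwrite("pics/s6.png",cv2.resize(p["frame"][150:215,225:300],None,fx=8,fy=8,interpolation=cv2.INTER_CUBIC))
```

```text
9.0 0.0003432440603551675
now [-0.2731  0.0342  0.1143] rel yaw 31.57 F [2.4 1.3 6.7]
0 -0.9 9.2 0.3 -1.1; 0 -0.8 9.0 -0.0 -2.3; 0 -0.8 9.0 -0.0 -2.3; 0 -0.8 9.0 -0.0 -2.3; 0 -0.8 9.0 -0.0 -2.3
0 -0.8 9.0 -0.0 -2.3; 0 -0.8 9.0 -0.0 -2.3; 0 -0.8 9.0 -0.0 -2.3; 0 -0.8 9.0 -0.0 -2.3; 0 -0.8 9.0 -0.0 -2.3
0 -0.8 9.0 -0.0 -2.3; 0 -0.8 9.0 -0.0 -2.3; 0 -0.8 9.0 -0.0 -2.3; 0 -0.8 9.0 -0.0 -2.3; 0 -0.8 9.0 -0.0 -2.3
0 -0.8 9.0 -0.0 -2.3; 0 -0.8 9.0 -0.0 -2.3; 0 -0.8 9.0 -0.0 -2.3; 0 -0.8 9.0 -0.0 -2.3; 0 -0.8 9.0 -0.0 -2.3
```

View pics/s6.png

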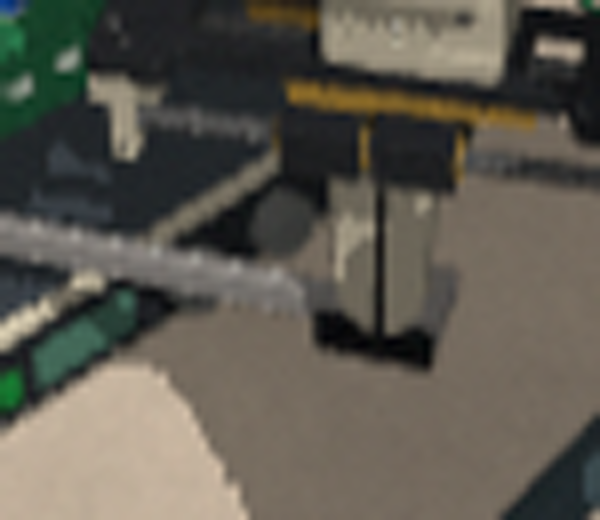

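Run:
```python
from h import *
h=np.array([-.066,.126])
def res(th,uvs,z=.119):
    u=np.array([-np.sin(th),-np.cos(th)]);n=np.array([np.cos(th),-np.sin(th)])
    return np.concatenate([proj("side",w(P,[*(h+R*u-.018*n),z])[0])[0]-uv for R,uv in uvs])
for nm,o,k,pts in [("s5",(235,160),10,[(262,388),(398,425)]),("s6",(225,150),8,[(316,347),(432,369)])]:
    uv=[(R,(np.array(q)+.5)/k-.5+o) for R,q in zip((.203,.247),pts)]
    r=least_squares(lambda t:res(t[0],uv),[1.]); print(nm,r.x,r.fun)
```

```text
s5 [1.20563494] [-0.71285425 -0.50108764  0.11234812  0.02945816]
s6 [1.08917492] [-0.4660771  -0.26551689 -0.12592539 -0.07113015]
```

arm_command(series="0 -1 7 -1 -2; 0 -1 9 0 -2.3; 0 -1 9 0 -2.3; 0 -1 9 0 -2.3; 0 -1 9 0 -2.3")

```text
t: 9.55
position: [0.4613, -0.0402, 0.1138]
orientation: [-2.979, -0.998, 0.0]
ft_force: [0.3, 1.0, -1.1]
gripper_width: -0.0
```

```bash
cat >> h.py <<'E'
def look(nm,ths):
    from workcell import robot
    s=robot.observe(); print(s["t"]); arc(s,ths,z=s["position"][2])
    p=robot.snapshot("side"); cv2.imwrite(f"pics/{nm}.png",cv2.resize(p["frame"][140:215,215:300],None,fx=8,fy=8,interpolation=cv2.INTER_CUBIC))
E
python3 -c "
from h import *
look('s7',[.8,.76,.72])"
```

```text
9.55
now [-0.2531 -0.0036  0.1138] rel yaw 42.78 F [ 0.3  1.  -1.1]
0 -0.1 11.9 -0.0 -1.4; 0 -0.8 9.0 -0.0 -2.3; 0 -0.8 9.0 -0.0 -2.3
```

View pics/s7.png

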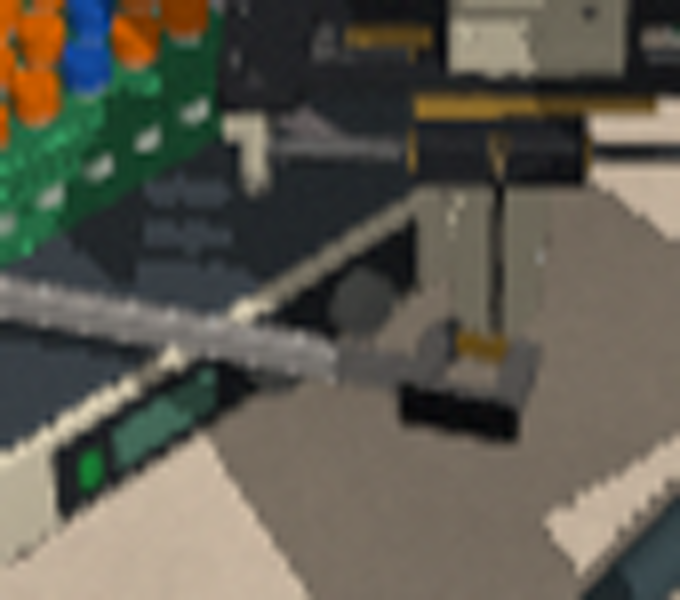

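Run:
```python
from h import *
h=np.array([-.066,.126])
s,p=pickle.load(open("w2.pkl","rb")); d["w"]=wsetup(s,p)
for th in (1.207,1.15,1.25):
    u=np.array([-np.sin(th),-np.cos(th)]);n=np.array([np.cos(th),-np.sin(th)])
    for R,o in((.06,0),(.16,0),(.225,-.018)): print(th,R,(proj("w",w(P,[*(h+R*u+o*n),.128])[0])[0]*1.5).round(0))
print("tcp",proj("w",s["position"])*1.5)
for n_,o,k,pts in [("s7",(215,140),8,[(402,418),(517,440)])]:
    def res(th,uvs,z=.119):
        u=np.array([-np.sin(th),-np.cos(th)]);n=np.array([np.cos(th),-np.sin(th)])
        return np.concatenate([proj("side",w(P,[*(h+R*u-.018*n),z])[0])[0]-uv for R,uv in uvs])
    uv=[(R,(np.array(q)+.5)/k-.5+o) for R,q in zip((.203,.247),pts)]
    r=least_squares(lambda t:res(t[0],uv),[1.]); print(n_,r.x,r.fun)
```

```text
1.207 0.06 [661. 379.]
1.207 0.16 [498. 380.]
1.207 0.225 [392. 353.]
1.15 0.06 [661. 384.]
1.15 0.16 [498. 393.]
1.15 0.225 [391. 373.]
1.25 0.06 [662. 376.]
1.25 0.16 [499. 370.]
1.25 0.225 [393. 338.]
tcp [[395.48737652 337.46025137]]
s7 [1.06654833] [-0.63821072 -0.1595166  -0.12211839 -0.21171909]
```

Run:
```python
from h import *; from workcell import robot
s=robot.observe();print(s["t"],((proj("side",s["position"])[0]-[215,140])*8))
p=robot.snapshot("wrist"); pickle.dump((s,p),open("w3.pkl","wb")); cv2.imwrite("pics/w3.png",cv2.resize(p["frame"],None,fx=1.5,fy=1.5))
p=robot.snapshot("top"); cv2.imwrite("pics/t3.png",cv2.resize(p["frame"][100:220,200:320],None,fx=5,fy=5,interpolation=cv2.INTER_CUBIC))
```

```text
9.6 [485.0550609 359.4893461]
```

View pics/w3.png

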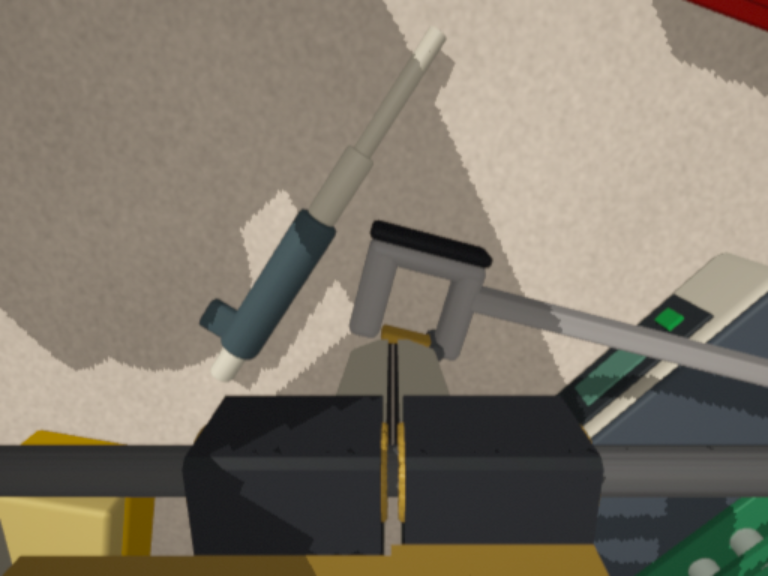

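View pics/t3.png

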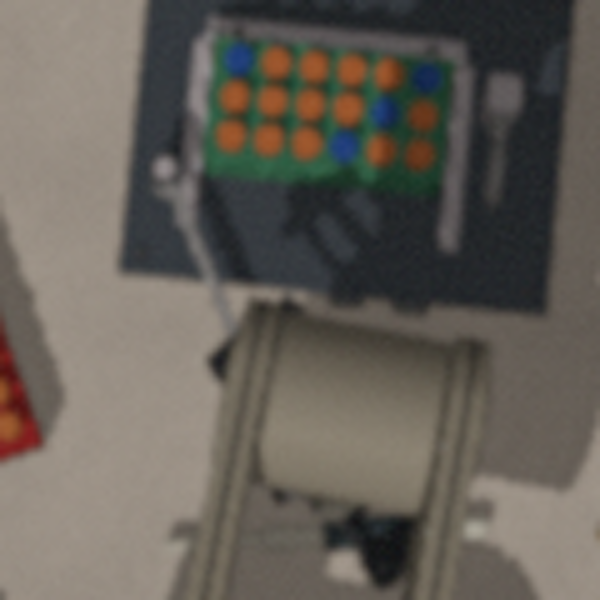

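Run:
```python
from h import *
s,p=pickle.load(open("w3.pkl","rb")); d["w"]=wsetup(s,p)
W=lambda u,v:np.array([(u+.5)/1.5-.5,(v+.5)/1.5-.5]); S8=lambda u,v:np.array([(u+.5)/8-.5+215,(v+.5)/8-.5+140])
def tri2(a,b):
    r=least_squares(lambda X:np.r_[proj("w",X)[0]-a,proj("side",X)[0]-b],[.45,0,.12]); return r.x,r.fun
h=np.array([-.066,.126])
for a,b in [((490,252),(402,386)),((374,222),(520,405)),((384,333),(458,345)),((429,345),(505,352))]:
    X,e=tri2(W(*a),S8(*b)); print(X.round(4),loc(P,X).round(4),e.round(1))
print(loc(P,s["position"]),proj("w",s["position"])*1.5)
```

```text
[0.4612 0.0118 0.1407] [-0.2584  0.0481  0.1407] [-0.  -0.  -0.2 -0.1]
[ 0.424  -0.0036  0.1411] [-0.2939  0.029   0.1411] [-0.2  0.  -1.2  0. ]
[ 0.453  -0.036   0.1311] [-0.2618 -0.0003  0.1311] [ 1.  -0.   5.2  0. ]
[ 0.4703 -0.0321  0.1251] [-0.245   0.0053  0.1251] [-1.2 -0.2 -6.2 -1. ]
[-0.25250284 -0.00457702  0.11392092] [[395.38529705 338.66332633]]
```

arm_command(series="0 0 2 0 0; 0 0 0 -20 0; 0 0 0 -25 0; 0 0 0 -25 0")

```text
t: 10.1
position: [0.4619, -0.0412, 0.1843]
orientation: [-2.979, -0.994, 0.001]
ft_force: [1.2, 0.3, 0.5]
gripper_width: 0.0005
```

Run:
```python
from h import *; from workcell import robot
s=robot.observe();print(s["t"],s["position"])
arc(s,[1.067],gap=.03,z=.185)
p=robot.snapshot("side"); cv2.imwrite("pics/s8.png",cv2.resize(p["frame"][140:215,215:300],None,fx=8,fy=8,interpolation=cv2.INTER_CUBIC))
```

```text
10.1 [ 0.46194517 -0.04124828  0.18433835]
now [-0.2524 -0.0046  0.1843] rel yaw 42.64 F [1.2 0.3 0.5]
0 20.3 -77.3 -0.7 13.8
```

View pics/s8.png

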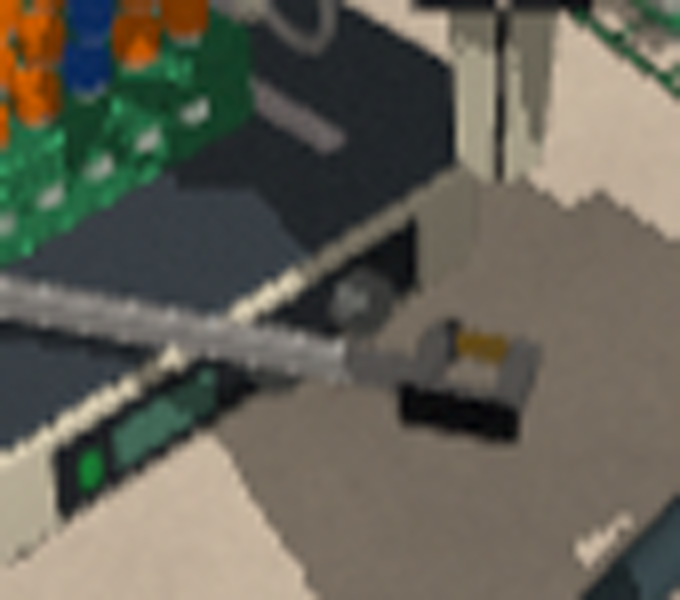

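Run:
```python
from h import *; from workcell import robot
s=robot.observe();X=s["position"];m=yaw(s)[1]
for a,b in((0,0),(17.5,7.5),(-17.5,7.5),(17.5,-7.5),(-17.5,-7.5)):
    q=X+m@[a/1e3,b/1e3,0]; print(a,b,((proj("side",q)[0]-[215,140])*8).round())
p=robot.snapshot("side"); cv2.imwrite("pics/s9.png",cv2.resize(p["frame"][110:180,235:315],None,fx=8,fy=8,interpolation=cv2.INTER_CUBIC))
p=robot.snapshot("wrist"); cv2.imwrite("pics/w4.png",cv2.resize(p["frame"],None,fx=1.5,fy=1.5))
```

```text
0 0 [483. 196.]
17.5 7.5 [434. 181.]
-17.5 7.5 [533. 183.]
17.5 -7.5 [433. 208.]
-17.5 -7.5 [533. 210.]
```

View pics/s9.png

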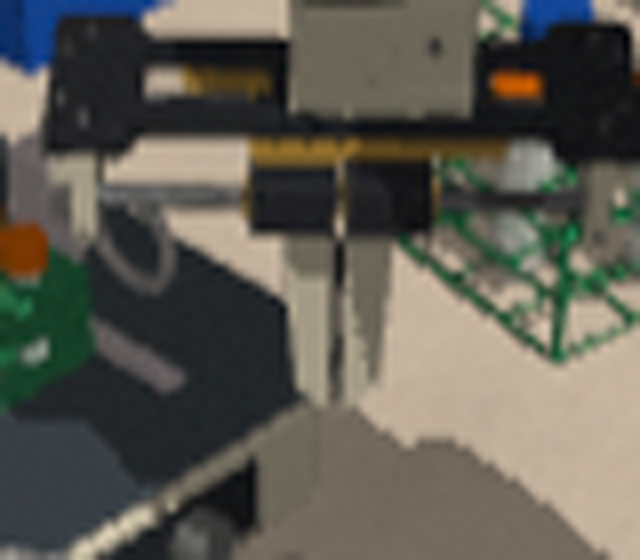

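View pics/w4.png

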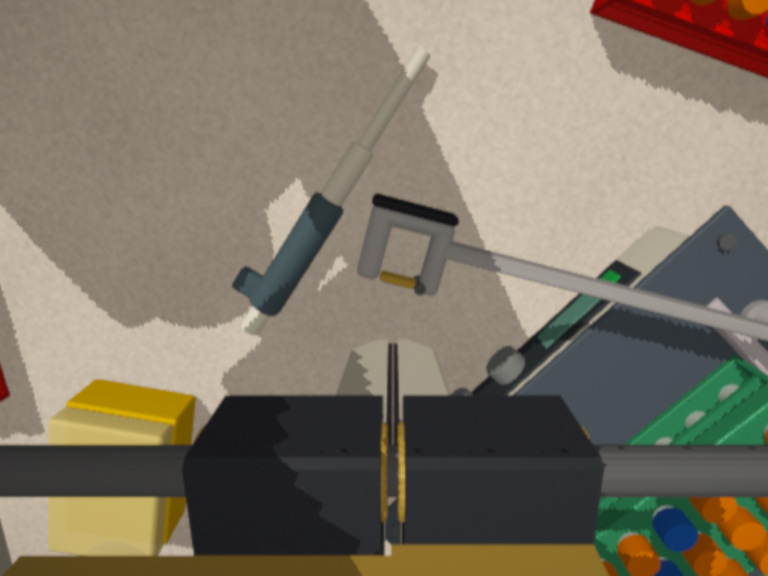

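arm_command(series="0 5 -20 0 3.4; 0 5 -20 0 3.4; 0 5 -20 0 3.4; 0 5 -20 0 3.4; 0 0 0 0 0")

```text
t: 10.75
position: [0.436, 0.0385, 0.1825]
orientation: [-3.075, -0.636, 0.003]
ft_force: [0.6, 0.2, 0.1]
gripper_width: 0.0003
```

Run:
```python
from h import *; from workcell import robot
s=robot.observe();print(s["t"],s["position"])
arc(s,[1.067],gap=.025,z=.098)
```

```text
10.75 [0.43603316 0.03850082 0.1824562 ]
now [-0.2861  0.0721  0.1825] rel yaw 29.1 F [0.6 0.2 0.1]
0 -6.2 8.6 84.5 0.2
```

arm_command(series="0 -6 0 10 0; 0 0 0 25 0; 0 0 0 25 0; 0 0 0 24 0; 0 0 0 0 0")

```text
t: 11.25
position: [0.4281, 0.0333, 0.0952]
orientation: [-3.075, -0.635, 0.012]
ft_force: [-1.1, -0.1, -0.1]
gripper_width: 0.0005
```

Run:
```python
from h import *; from workcell import robot
s=robot.observe();print(s["t"],s["position"],((proj("side",s["position"])[0]-[215,140])*8))
look('s10',[1.06])
p=robot.snapshot("wrist"); cv2.imwrite("pics/w5.png",cv2.resize(p["frame"],None,fx=1.5,fy=1.5))
```

```text
11.25 [0.42810358 0.03332537 0.09515309] [432.64925686 548.29669326]
11.25
now [-0.2935  0.0662  0.0952] rel yaw 29.06 F [-1.1 -0.1 -0.1]
0 2.8 33.5 -0.0 -0.2
```

View pics/s10.png

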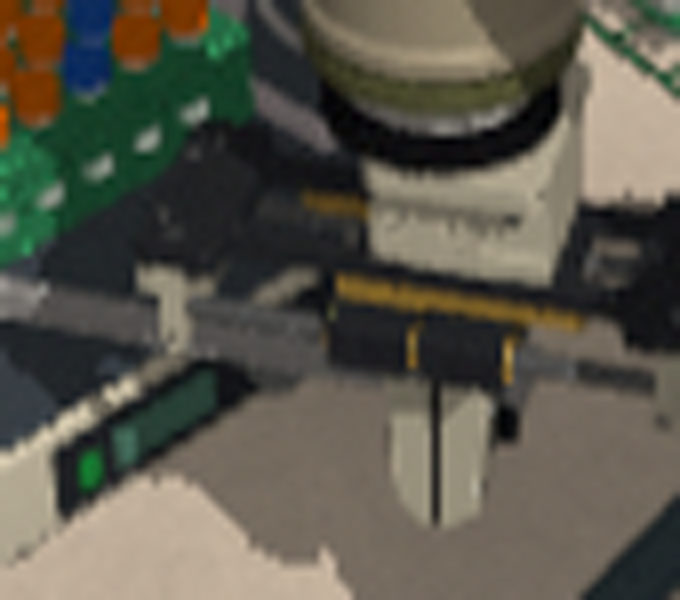

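View pics/w5.png

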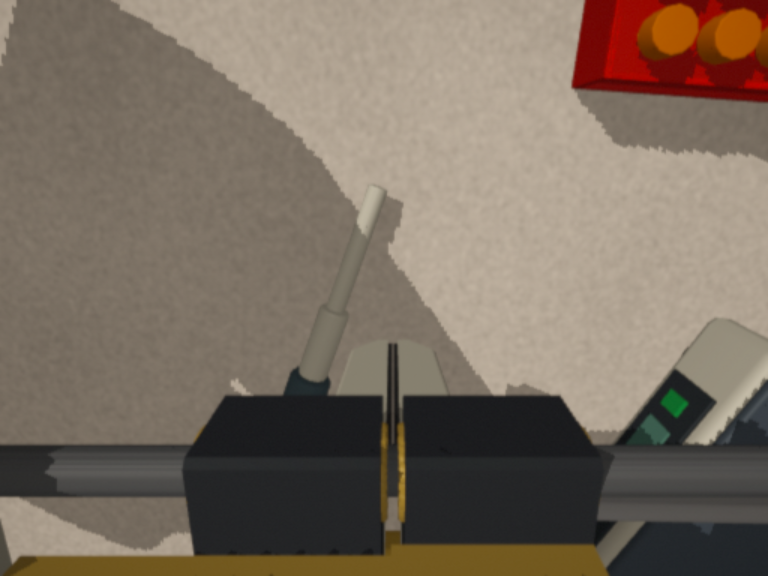

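arm_command(series="0 1 10 0 0; 0 1 8 0 0; 0 1 6 0 0; 0 0 6 0 -0.2; 0 0 6 0 -1.5")

```text
t: 11.85
position: [0.4493, 0.0017, 0.1002]
orientation: [3.067, 0.681, 0.001]
ft_force: [-0.6, 0.2, 0.2]
gripper_width: 0.0003
```

Run:
```python
from h import *; from workcell import robot
look('s11',[1.03,1.0,.96])
```

```text
11.85
now [-0.2693  0.0368  0.1002] rel yaw 30.77 F [-0.6  0.2  0.2]
0 -4.8 2.7 -0.0 -0.2; 0 -0.7 6.8 -0.0 -1.7; 0 -0.8 9.0 -0.0 -2.3
```

View pics/s11.png

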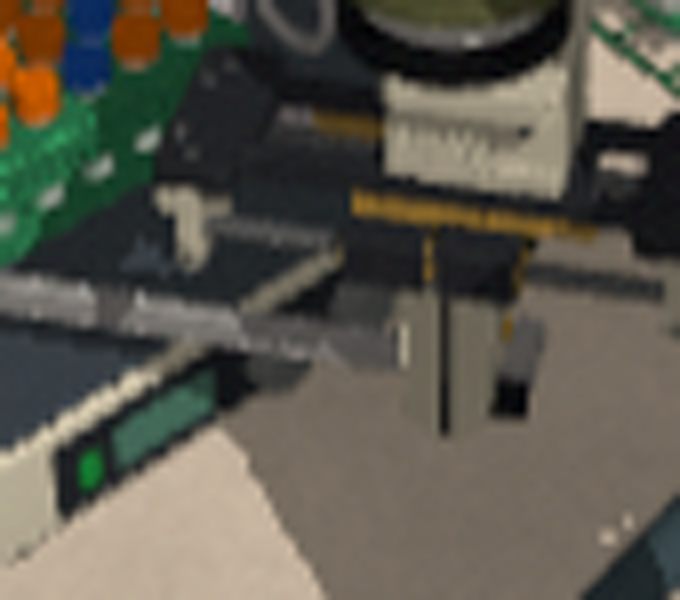

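arm_command(series="0 -3 5 0 -1; 0 -2 7 0 -1.7; 0 -1 8 0 -2; 0 -1 8 0 -2; 0 -1 8 0 -2")

```text
t: 12.4
position: [0.4591, -0.0333, 0.1]
orientation: [-3.006, -0.913, -0.001]
ft_force: [0.3, 0.4, 0.2]
gripper_width: 0.0002
```

Run:
```python
from h import *; from workcell import robot
look('s12',[.84]+list(np.arange(.8,.3,-.04)))
```

```text
12.4
now [-0.2561  0.003   0.1   ] rel yaw 39.52 F [0.3 0.4 0.2]
0 -1.0 9.8 -0.0 -2.3; 0 -0.8 9.0 -0.0 -2.3; 0 -0.8 9.0 -0.0 -2.3; 0 -0.8 9.0 -0.0 -2.3; 0 -0.8 9.0 -0.0 -2.3
0 -0.8 9.0 -0.0 -2.3; 0 -0.8 9.0 -0.0 -2.3; 0 -0.8 9.0 -0.0 -2.3; 0 -0.8 9.0 -0.0 -2.3; 0 -0.8 9.0 -0.0 -2.3
0 -0.8 9.0 -0.0 -2.3; 0 -0.8 9.0 -0.0 -2.3; 0 -0.8 9.0 -0.0 -2.3; 0 -0.8 9.0 -0.0 -2.3
```

View pics/s12.png

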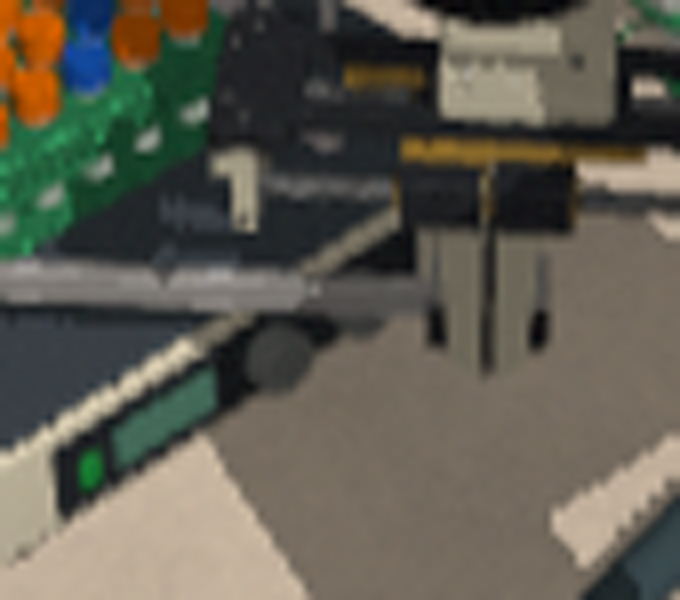

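Works: the fingers are centred on the pad and the bar follows. Continuing along the arc.

arm_command(series="0 -1 9 0 -2.3; 0 -1 9 0 -2.3; 0 -1 9 0 -2.3; 0 -1 9 0 -2.3; 0 -1 9 0 -2.3")

```text
t: 12.95
position: [0.4829, -0.0714, 0.0999]
orientation: [-2.899, -1.209, -0.0]
ft_force: [0.7, 1.4, 0.0]
gripper_width: 0.0004
```

Run:
```python
from h import *; from workcell import robot
look('s13',[.64]+list(np.arange(.6,.2,-.04)))
```

```text
12.95
now [-0.2285 -0.0325  0.0999] rel yaw 51.0 F [0.7 1.4 0. ]
0 -0.4 10.2 -0.0 -2.3; 0 -0.8 9.0 -0.0 -2.3; 0 -0.8 9.0 -0.0 -2.3; 0 -0.8 9.0 -0.0 -2.3; 0 -0.8 9.0 -0.0 -2.3
0 -0.8 9.0 -0.0 -2.3; 0 -0.8 9.0 -0.0 -2.3; 0 -0.8 9.0 -0.0 -2.3; 0 -0.8 9.0 -0.0 -2.3; 0 -0.8 9.0 -0.0 -2.3
0 -0.8 9.0 -0.0 -2.3
```

View pics/s13.png

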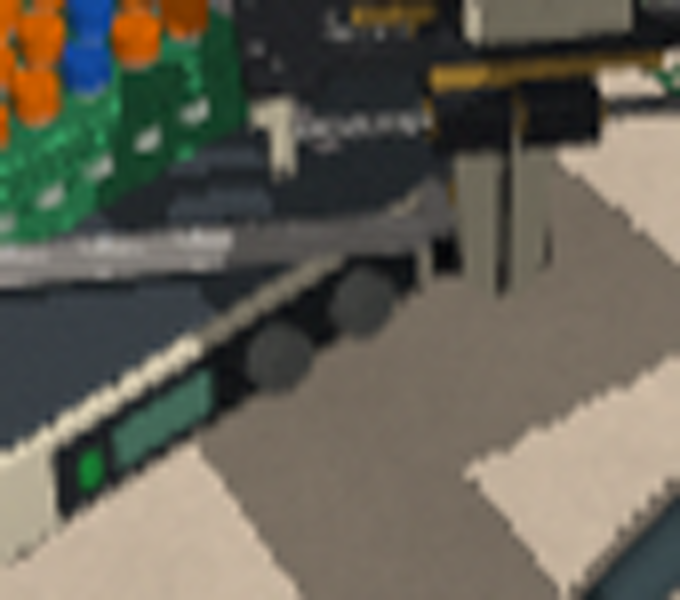

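arm_command(series="0 1 9 0 -2.3; 0 0 9 0 -2.3; 0 -0.5 9 -1 -2.3; 0 -1 9 0 -2.3; 0 -1 9 0 -2.3")

```text
t: 13.5
position: [0.5163, -0.1014, 0.1008]
orientation: [-2.764, -1.492, 0.0]
ft_force: [0.5, 0.7, 0.7]
gripper_width: 0.0005
```

Run:
```python
from h import *; from workcell import robot
look('s14',[.44]+list(np.arange(.4,.1,-.04)))
```

```text
13.5
now [-0.1923 -0.0591  0.1008] rel yaw 62.46 F [0.5 0.7 0.7]
0 -3.3 10.1 -0.0 -2.3; 0 -0.8 9.0 -0.0 -2.3; 0 -0.8 9.0 -0.0 -2.3; 0 -0.8 9.0 -0.0 -2.3; 0 -0.8 9.0 -0.0 -2.3
0 -0.8 9.0 -0.0 -2.3; 0 -0.8 9.0 -0.0 -2.3; 0 -0.8 9.0 -0.0 -2.3; 0 -0.8 9.0 -0.0 -2.3
```

View pics/s14.png

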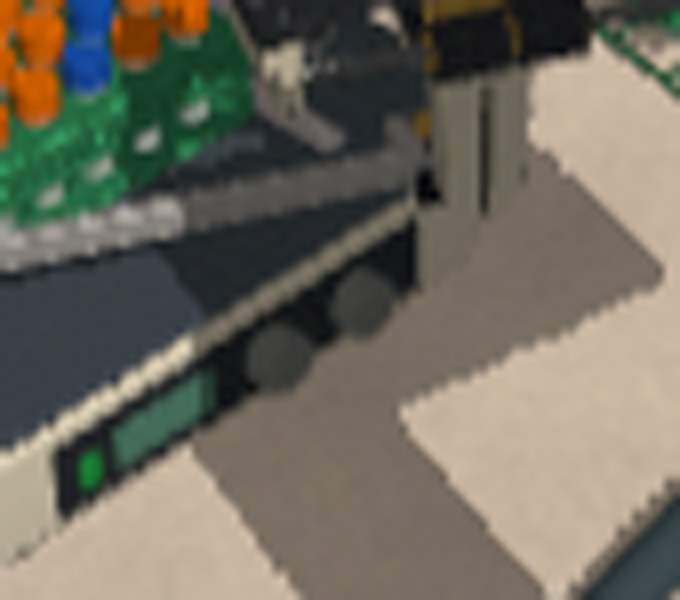

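arm_command(series="0 0 9 -1 -2.3; 0 -0.5 9 0 -2.3; 0 -1 9 0 -2.3; 0 -1 9 0 -2.3; 0 -1 9 0 -2.3")

```text
t: 14.05
position: [0.554, -0.1259, 0.1018]
orientation: [-2.601, -1.761, 0.0]
ft_force: [-1.7, 0.7, -0.3]
gripper_width: 0.0006
```

Run:
```python
from h import *; from workcell import robot
look('s15',[.24]+list(np.arange(.22,-.05,-.02)))
p=robot.snapshot("wrist"); cv2.imwrite("pics/w6.png",cv2.resize(p["frame"],None,fx=1.5,fy=1.5))
```

```text
14.05
now [-0.1524 -0.0797  0.1018] rel yaw 73.93 F [-1.7  0.7 -0.3]
0 -4.3 9.7 -0.0 -2.3; 0 -0.5 4.5 -0.0 -1.1; 0 -0.5 4.5 -0.0 -1.1; 0 -0.5 4.5 -0.0 -1.1; 0 -0.5 4.5 -0.0 -1.1
0 -0.5 4.5 -0.0 -1.1; 0 -0.5 4.5 -0.0 -1.1; 0 -0.5 4.5 -0.0 -1.1; 0 -0.5 4.5 -0.0 -1.1; 0 -0.5 4.5 -0.0 -1.1
0 -0.5 4.5 -0.0 -1.1; 0 -0.5 4.5 -0.0 -1.1; 0 -0.5 4.5 -0.0 -1.1; 0 -0.5 4.5 -0.0 -1.1; 0 -0.5 4.5 -0.0 -1.1
```

View pics/s15.png

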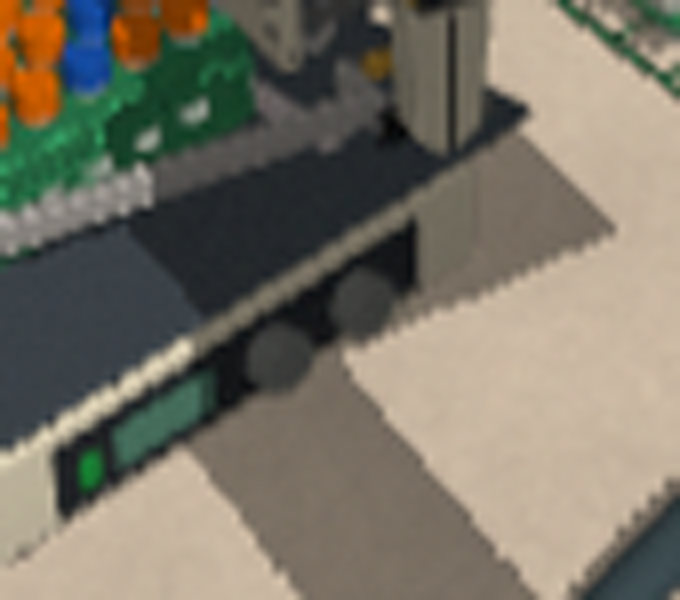

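View pics/w6.png

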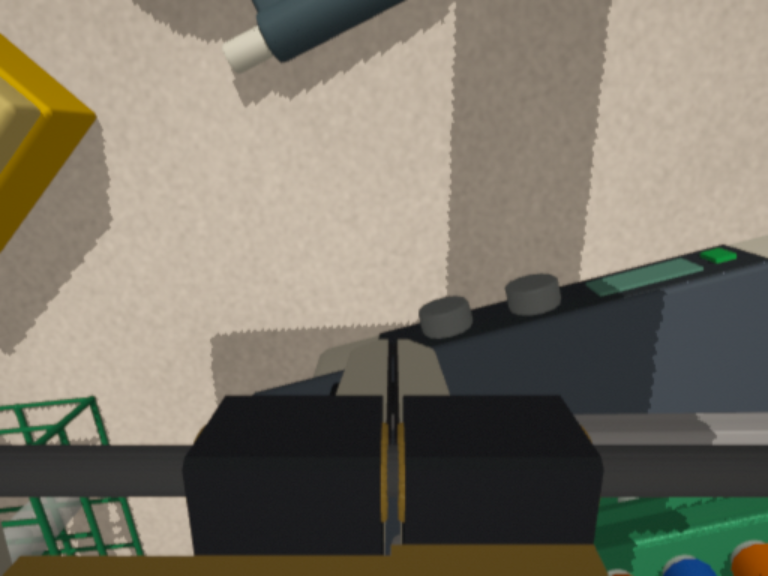

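arm_command(series="0 -2 8 0 -2; 0 -1.5 6 0 -1.5; 0 -1 5 0 -1.2; 0 -0.5 5 0 -1.2; 0 -0.5 4 0 -1")

```text
t: 14.65
position: [0.5789, -0.1405, 0.1018]
orientation: [-2.489, -1.916, 0.0]
ft_force: [-1.0, 0.3, -0.4]
gripper_width: 0.0005
```

Run:
```python
from h import *; from workcell import robot
look('s16',np.arange(.14,-.05,-.02))
```

```text
14.65
now [-0.1261 -0.0918  0.1018] rel yaw 80.91 F [-1.   0.3 -0.4]
0 -0.9 3.6 -0.0 -1.1; 0 -0.5 4.5 -0.0 -1.1; 0 -0.5 4.5 -0.0 -1.1; 0 -0.5 4.5 -0.0 -1.1; 0 -0.5 4.5 -0.0 -1.1
0 -0.5 4.5 -0.0 -1.1; 0 -0.5 4.5 -0.0 -1.1; 0 -0.5 4.5 -0.0 -1.1; 0 -0.5 4.5 -0.0 -1.1; 0 -0.5 4.5 -0.0 -1.1
```

View pics/s16.png

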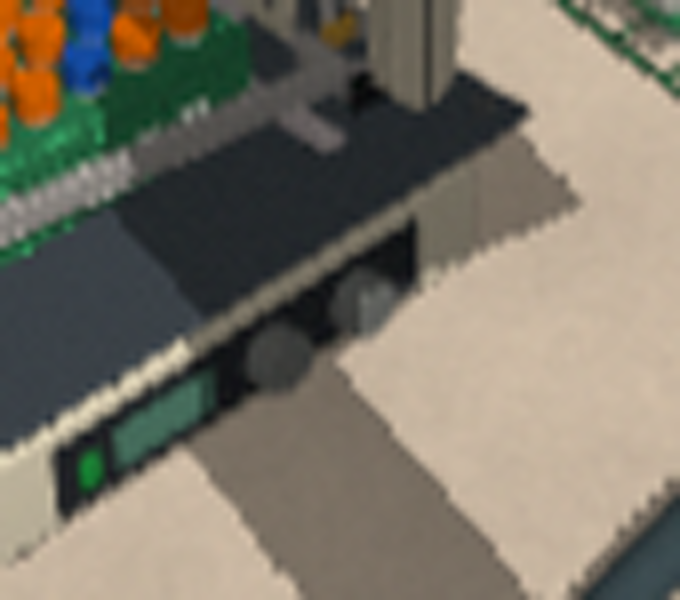

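arm_command(series="0 -1 4 0 -1; 0 -0.5 4 0 -1; 0 -0.5 4 0 -1; 0 -0.5 4 0 -1; 0 -0.5 3 0 -1")

```text
t: 15.2
position: [0.5952, -0.1468, 0.1017]
orientation: [-2.4, -2.022, 0.003]
ft_force: [-8.3, 4.9, 6.3]
gripper_width: 0.0007
```

arm_command(series="0 -0.5 4 0 -1; 0 -0.5 4 0 -1; 0 -0.5 3 0 -1; 0 0 3 0 -1; 0 0 2 0 0")

```text
t: 15.7
position: [0.6094, -0.1515, 0.1017]
orientation: [-2.328, -2.103, 0.007]
ft_force: [-22.8, 3.0, 13.7]
gripper_width: 0.0005
```

Run:
```python
from h import *; from workcell import robot
look('s17',[0,-.02])
```

```text
15.7
now [-0.0946 -0.0996  0.1017] rel yaw 89.91 F [-22.8   3.   13.7]
0 0.6 3.1 -0.0 -0.1; 0 -0.5 4.5 -0.0 -1.1
```

View pics/s17.png

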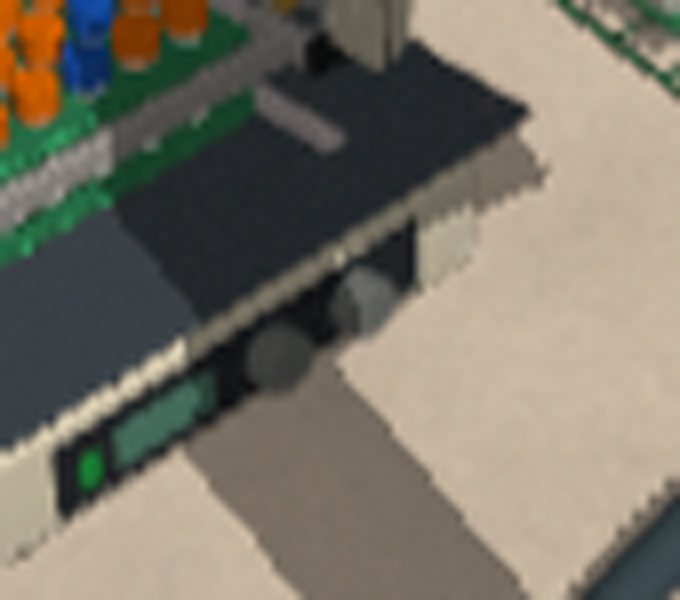

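arm_command(series="0 0 1.5 0 0; 0 0 0 0 0; 0 0 0 0 0")

```text
t: 16.05
position: [0.6094, -0.1515, 0.1017]
orientation: [-2.327, -2.1, 0.009]
ft_force: [-23.1, 3.7, 14.4]
gripper_width: 0.0003
```

arm_command(series="0 0 2 0 0; 0 0 0 0 0; 0 0 0 0 0")

```text
t: 16.35
position: [0.6094, -0.1515, 0.1017]
orientation: [-2.325, -2.098, 0.013]
ft_force: [-34.5, 4.2, 20.1]
gripper_width: 0.0008
```

arm_command(series="0 0 -5 0 0; 0 0 -10 0 0; 0 0 -25 0 0; 0 0 -25 0 0; 0 0 -25 -10 0")

```text
t: 16.85
position: [0.5244, -0.1423, 0.1104]
orientation: [-2.33, -2.104, 0.002]
ft_force: [0.2, 0.6, 0.1]
gripper_width: -0.0001
```

arm_command(series="0 0 -10 -45 0; 0 0 0 -45 0; 0 0 0 -45 0; 0 0 0 -40 0; 0 0 0 0 0")

```text
t: 17.35
position: [0.5191, -0.1429, 0.2948]
orientation: [2.324, 2.098, 0.009]
ft_force: [0.5, -0.1, 0.8]
gripper_width: 0.0006
```

Run:
```python
from h import *; from workcell import robot
s=robot.observe();print(s["t"],loc(P,s["position"]),s["ft_force"])
p=robot.snapshot("side"); cv2.imwrite("pics/s18.png",cv2.resize(p["frame"][110:200,180:300],None,fx=6.6,fy=6.6,interpolation=cv2.INTER_CUBIC))
p=robot.snapshot("wrist"); pickle.dump((s,p),open("w7.pkl","wb")); cv2.imwrite("pics/w7.png",cv2.resize(p["frame"],None,fx=1.5,fy=1.5))
```

```text
17.35 [-0.18534582 -0.10009896  0.29477778] [ 0.46022474 -0.09426529  0.7512748 ]
```

View pics/s18.png

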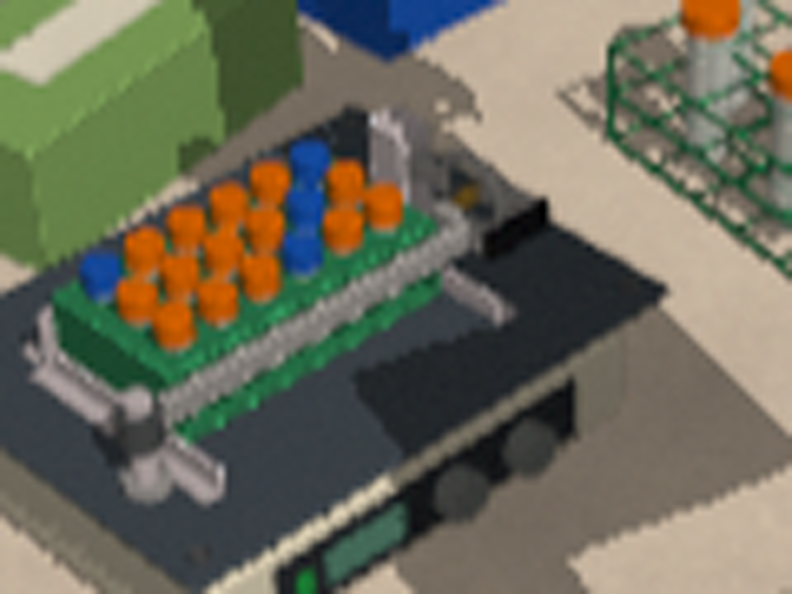

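View pics/w7.png

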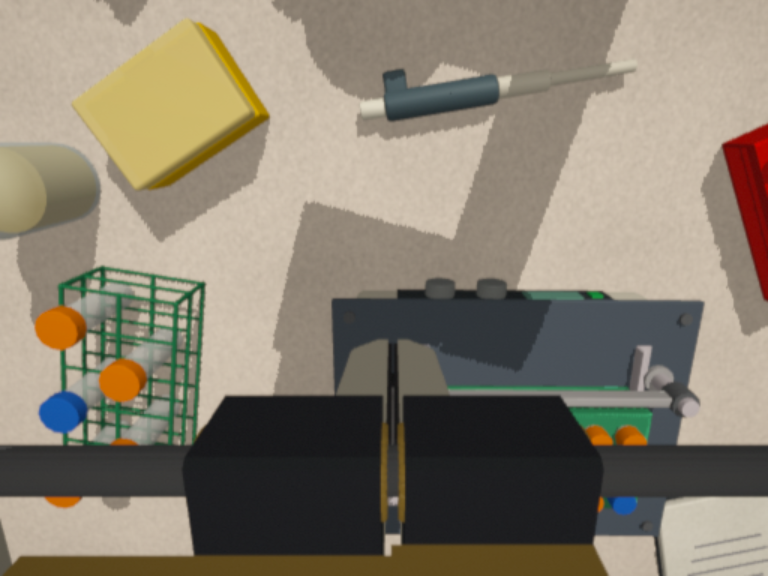

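arm_command(series="0 10 30 0 0; 0 10 40 0 0; 0 10 40 0 0; 0 0 20 0 0; 0 0 0 0 0")

```text
t: 17.95
position: [0.6492, -0.1245, 0.2823]
orientation: [-2.328, -2.103, 0.005]
ft_force: [-0.3, -0.7, -0.9]
gripper_width: -0.0
```

Run:
```python
from h import *; from workcell import robot
s=robot.observe();print(s["t"],loc(P,s["position"]),s["ft_force"])
p=robot.snapshot("wrist"); pickle.dump((s,p),open("w8.pkl","wb")); cv2.imwrite("pics/w8.png",cv2.resize(p["frame"][120:280,100:420],None,fx=2.5,fy=2.5,interpolation=cv2.INTER_CUBIC))
```

```text
17.95 [-0.05778734 -0.06882076  0.28233029] [-0.27729974 -0.67570126 -0.897932  ]
```

View pics/w8.png

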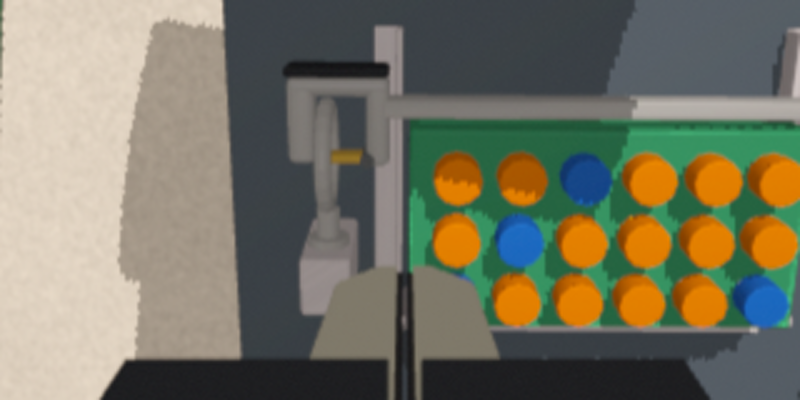

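```bash
python3 -c "
from workcell import robot
print(robot.sign_off())"
```

```text
the job is handed in; nothing more can be done
None
```

I slid the green rack back against the stop with the bar still open at about 1.2 rad, then swung the bar across. I pushed the hook onto the ring until it stopped moving, about 34 N on the wrist sensor. I handed the job in at about 18 s of the 54 s allowed.

**What went wrong on the way:** on the first push at the pad, the fingertips slipped past the hook and the bar barely moved. I lifted off, came back with the fingers about 15 mm lower, and pushed again; that second push held all the way. The camera showed the fingertips a few pixels higher than their reported position. That may explain the slip, but I did not confirm it.

**Last checks:**
- **Hook and gate:** the final wrist picture shows the ring's front limb inside the hook and the brass gate lying straight across the mouth behind it.
- **Bar and rack:** the bar lies fully across, and the rack stands flat against the back stop.
- **Arm:** it was clear of everything, with the force reading near zero.
- **Other things on the bench:** those in view at the end looked unmoved. I did not measure them, and the yellow spare rack and the beaker were not in those last pictures.

The joint angles and the rack's last few millimetres were judged from pictures and from the pushes coming to a stop, since they cannot be read directly.

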